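# Set the press roller on the block and back it off

### The job

Set the red pressure screw of the printing press to this block: turn its T-handle clockwise until you feel it bottom, bearing down on the roller and the lino block under it, without wrenching it any harder, or the roller will bruise the cut. Then back the screw off a quarter turn from there to leave room for the paper, and let go. Leave the black screw and everything else on the bench as it is.

Things in the scene. Friction and masses are not known exactly. Their poses are not given: they have to be found in the camera images.
- press: green table-top printing press, bolted down; origin: middle of its footprint, on the table; x along the bed (400 x 200 mm, top 110 mm up), y along the rollers. Side frames at y = -130 and +130 mm, 248 mm high, each topped by an upright pressure screw with T-handle: red at y = -130 mm, to be set; black at y = +130 mm. Star wheel outside the black side, 265 mm high. 22 mm thick tan lino block held on the bed under the roller.
- red_grip (a point): middle of the red T-handle's bar, on the screw's upright axis, 299 mm above the table; x axis along the bar, z up. Bar 104 long, 14 thick, 26 mm high: top 13 mm above this point, underside 13 mm below; then a neck 12 mm across, and from 24 mm below this point the threaded screw, 20 mm across. It turns both ways, stays where it is left, and hardly changes height.
- red_end (a point): point in the red bar 50 mm from its middle, at the end with a white dot on top. Clockwise from above runs the screw down, 2.5 mm a turn. Turning freely takes about 0.05 N m. From where the screw bottoms the moment climbs by about 3 N m per rad more; 0.25 to 0.4 N m is a firm stop, over about 0.8 N m the block is bruised.
- screw_foot (a point): foot of the red screw, hidden in the side frame's window about 195 mm above the table; rises and falls with the screw by 0.4 mm per rad. It bottoms when it bears down on the roller's bearing. The exact height at which it does so is not known, so this reading does not tell it: it is felt, 1 to 3 rad clockwise from the start.
- roller_end (a point): centre of the upper roller's bearing under the red screw (steel roller 72 mm across, along the press's y), about 168 mm above the table. The roller rests on the block by its own weight; only a screw wrenched down hard presses it, by hundredths of a mm, into the lino.
- black_end (a point): end of the bar of the black T-handle (same handle as the red one, 50 mm from its screw's axis); not to be turned
- gouge_a_mid (a point): small palm gouge, dark wooden knob handle, 125 mm long, 33 mm high, lying beside the press; point at its middle, half-way up. Not part of the job
- gouge_b_mid (a point): small palm gouge, brown wooden knob handle, 115 mm long, 33 mm high, lying beside the press; point at its middle, half-way up. Not part of the job
- brayer_mid (a point): hand ink roller, black roller 90 mm wide and 40 mm thick, wooden handle, 190 mm long, lying; point at its middle, half-way up. Not part of the job
- ink_tin_mid (a point): round ink tin 68 mm across, 50 mm high, standing beside the press; point at its middle, half-way up. Not part of the job
- spoon_mid (a point): wooden burnishing spoon 160 mm long, lying across the near end of the press bed; point at its middle, half-way up. Not part of the job
- camera_mid (a point): purple pocket camera 96 x 56 x 22 mm, lying; point at its middle, half-way up. Not part of the job
- spirit_mid (a point): clear bottle 62 mm across, 130 mm high, standing; point at its middle, half-way up. Not part of the job
- mug_mid (a point): dark travel mug 77 mm across, 160 mm high, standing; point at its middle, half-way up. Not part of the job

How it is judged (in metres and radians):
On the way:
1. the red screw is turned down until it bottoms on the roller's bearing (z of screw_foot in the frame of press below 0.195012 m), for 0.2 s.
At the end, for the whole second after the job is handed in: After having bottomed, the red screw stands backed off by a quarter turn from the point where it bottomed, within 25 degrees either way (its foot 0.45 to 0.80 mm above that point), and is let go; the black screw and the other things are where they were (z of screw_foot in the frame of press between 0.195451 and 0.195799 m); the robot touches nothing.
It fails at once if the screw is wrenched down so hard (about 0.8 N m, 0.25 rad past first bearing) that the roller bruises the block (z of roller_end in the frame of press below 0.167901 m).
It fails at once if the black screw is turned (its handle's end moves over 8 mm) (distance of black_end from where it was at the start of the episode above 0.008 m).
It fails at once if a bystander on the bench is shifted by more than 20 mm (distance of any of gouge_a_mid, gouge_b_mid, brayer_mid, ink_tin_mid, spoon_mid, camera_mid, spirit_mid, mug_mid from where it was at the start of the episode above 0.02 m).
It also fails if it takes over 72 s, if anything falls off the work surface, if the arm or the gripper's body presses on something with over 40 N, if the wrist force passes 120 N, or if a joint passes its speed limit or range.

### The arm

A 6-joint arm with a two-finger parallel gripper is mounted at the origin on the work surface. World frame = base frame: x ahead of the robot, y to its left, z up, the work surface at z = 0. Lengths are in mm, angles in rad, forces in N, time in s.
With the tool pointing down it reaches from about 300 to 775 mm from the base axis. Payload 14.6 kg.
Tool frame: the origin (TCP) lies on the front face of the gripper's body, between the roots of the fingers; the fingertips stand 97 mm ahead of it and the grasp point (between the pads) lies 78 mm ahead of it; z points along the fingers, y is the line along which they close (so a half turn about z gives the same grasp; the last joint's range is limited). The gripper opens to 94 mm and grips with 3 to 60 N. Pads are 16 mm wide; open, the fingers measure 119 mm over their backs; the gripper's body (75 mm by 177 mm) begins 78 mm behind the grasp point.
Start: joints at [-1.411, 0.3, 1.521, -0, 1.321, -0.067], TCP at [123.667, -535.907, 302.646] pointing down, gripper open.
Joint ranges: [-3.03, 3.03], [-0.79, 2.21], [0.23, 2.52], [-1.04, 4.18], [0, 3.07], [-2.55, 2.55]. Speed limits (rad/s): [2.22, 2.22, 2.57, 3.14, 3.14, 3.14].

### API

Orientations are given as [roll, pitch, yaw] about the fixed x, y, z axes, in that order (R = Rz(yaw) Ry(pitch) Rx(roll)).
In Python, from cell import * gives the robot as it stands.
- The arm moves only by the tool carry_out, never from a script. Its arguments are lists of equal length, an entry for each row: "slide": the shift along the world's x, y, z scaled (see below), a list of three; "dr": the turn, a rotation vector about the world's x, y, z scaled (see below), a list of three; "gripper": the opening in per cent of the stroke, from 0 (shut) to 100 (fully open). A call has 1 to 10 rows; each row is the pose to reach, as a shift and turn from the pose commanded when the call began, turning the shorter way round; what a row does not reach only later rows make up. The controller multiplies each number of a shift by 0.25 m and each number of a turn by 360 degrees. A row lasts 1/12 s, in which the tool goes at most 41.7 mm and 7.16 degrees, less where a joint would pass 70% of its speed; a pose out of reach is approached as far as the arm can. A call with a number of a shift or a turn outside -1 to 1 is refused whole. A call with a gripper value outside its range is refused whole. The fingers move at their own pace and stop on an object; "newtons" is the grip in N (left out, the last holds). Time passes only in rows, so rows that repeat a pose let the fingers close. It gives the time, the measured TCP pose, the force, the opening and the grip force at its end, in the units of the state.
- read_state(): the state, without advancing time (a new reading comes with each control period).
- camera(name): name is "scene" or "top" or "wrist"; returns the picture (384x512x3 uint8, red, green, blue); there is no depth.
- camera_model(name): a dict with "vfov" (degrees; the focal length in pixels is half the picture's height over the tangent of half this angle, whatever the lens; pixels are square), "cx", "cy" (the principal point, pixels), "R" (3x3) and "t" (3): a world point X has camera coordinates R X + t. Camera axes: x right, y down, z forward; pixel columns grow to the right and rows downward; lengths in mm; the calibration is good to about 2 mm. A picture is of the moment at which its call begins: read the wrist's pose just before it. camera_model takes no time and is no camera call; for the wrist camera it gives the pose at the moment of the call.
- sign_off(): hands the job in; it is judged then, once.
The state is a dict: "clock": time; "joints": joint angles; "qd": joint speeds; "effort": joint torques, N m; "eef_pos": TCP position; "eef_rot": TCP orientation; "wrist_force": force on the tool from outside, world axes, zero at the start; "moment": the same for the moment, N m; "finger_gap": finger opening in mm; "finger_force": force on a finger pad.
Only numpy, scipy, OpenCV 4.12 (cv2) and the standard library are available. Lean on these libraries where they do the work, as an engineer would, in place of code of your own. Each camera call takes 0.05 s, during which the arm holds its last target. There are 200 camera calls.

## Working session

There is one attempt and no reset: what is moved stays moved. The work goes in short steps, Python scripts to look and compute and a tool call to move; the robot and the scene stay as the last step left them, time stands still between calls to the robot, and variables do not carry over. Pictures are saved under pics/ and viewed, at most 10 in all, crops included, and the job is handed in when it is done.

Besides the shell and the picture viewer there is one more tool, called after "Call:" as name(argument=value, ...) on one line, values as JSON. carry_out: Moves the arm, as the interface text tells. Its arguments: {"type":"object","properties":{"slide":{"type":"array","items":{"type":"array","items":{"type":"number","minimum":-1,"maximum":1}}},"dr":{"type":"array","items":{"type":"array","items":{"type":"number","minimum":-1,"maximum":1}}},"gripper":{"type":"array","items":{"type":"number"}},"newtons":{"type":"number"}},"required":["slide","dr","gripper"]}

```bash
mkdir -p pics; python3 - <<'E'
from cell import *
import cv2,numpy as np
s=read_state();print(s)
a=camera("scene");b=camera("top")
cv2.imwrite("pics/a.png",cv2.cvtColor(np.vstack([a])[:, :, :],cv2.COLOR_RGB2BGR))
cv2.imwrite("pics/b.png",cv2.cvtColor(b,cv2.COLOR_RGB2BGR))
for n in("scene","top","wrist"):
    m=camera_model(n);print(n,m)
E
```

```text
{'clock': 0.0, 'joints': array([-1.41061388e+00,  3.00454002e-01,  1.52159063e+00,  1.39067328e-07,
        1.32070004e+00, -6.66082843e-02]), 'qd': array([-0.0001641 ,  0.00022051, -0.00016358, -0.00093031, -0.00017146,
       -0.00109349]), 'effort': array([ 1.24827537e-03, -5.31802011e+01, -3.52735913e+01,  7.09236693e-02,
        2.43535725e-02, -1.13077563e-04]), 'eef_pos': array([ 123.63629772, -535.76429343,  302.09160654]), 'eef_rot': array([-3.14044319e+00, -7.68119035e-05,  2.26790657e-01]), 'wrist_force': array([ 0.22672153, -0.29047924, -0.51856998]), 'moment': array([-0.01556175,  0.01158036,  0.0128301 ]), 'finger_force': 0.0, 'finger_gap': 93.8661432498676}
scene {'vfov': 47.21769697408737, 'cx': 262.08509764262675, 'cy': 195.40870925080102, 'R': array([[-0.35172295,  0.93605667,  0.00942706],
       [ 0.65521439,  0.25336401, -0.71168869],
       [-0.66856942, -0.2441405 , -0.70243174]]), 't': array([ 313.61856899, -192.63407519, 1782.1054224 ])}
top {'vfov': 48.474965847529035, 'cx': 249.51926955423198, 'cy': 189.6967113874982, 'R': array([[ 2.29431198e-02, -9.99735263e-01,  1.73710676e-03],
       [-9.97582596e-01, -2.30076526e-02, -6.55714284e-02],
       [ 6.55940359e-02, -2.28494331e-04, -9.97846366e-01]]), 't': array([-146.77485638,  557.56529661, 1242.27384378])}
wrist {'vfov': 62.68125450516655, 'cx': 251.8541683936977, 'cy': 191.0780804261903, 'R': array([[ 0.22434794, -0.97450782, -0.00158269],
       [-0.94642257, -0.21826877,  0.23799802],
       [-0.23227638, -0.05189647, -0.97126435]]), 't': array([-547.91862494,  -24.12385852,  391.94358761])}
```

View pics/a.png

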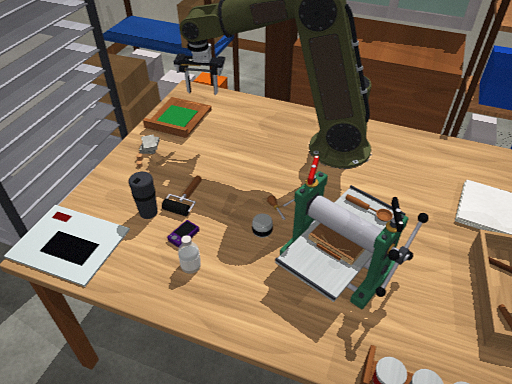

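View pics/b.png

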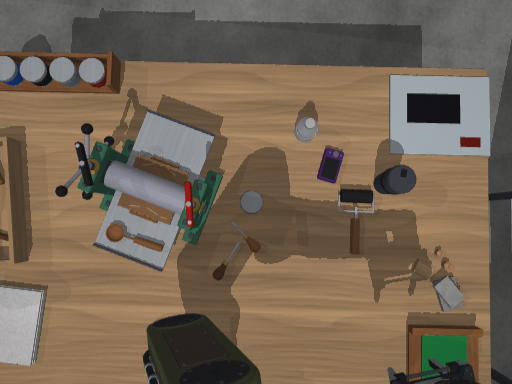

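The scene view shows the press on the right with the red T-handle at about (313,170). In the top view the red bar runs roughly along x at about (189,203), and the black handle is at (83,163). Next I'll measure the red bar.

```bash
cat > h.py <<'E'
from cell import *
import cv2,numpy as np
def ray(n,uv,z,m=None):
    m=m or camera_model(n);f=192/np.tan(np.radians(m["vfov"]/2))
    d=m["R"].T@np.array([(uv[0]-m["cx"])/f,(uv[1]-m["cy"])/f,1]);c=-m["R"].T@m["t"]
    return c+d*(z-c[2])/d[2]
def redmask(im):
    h=cv2.cvtColor(im,cv2.COLOR_RGB2HSV)
    return (((h[...,0]<8)|(h[...,0]>172))&(h[...,1]>150)&(h[...,2]>70)).astype(np.uint8)
def blobs(mask,amin=40):
    n,l,st,c=cv2.connectedComponentsWithStats(mask)
    return [(l==i,st[i],c[i]) for i in range(1,n) if st[i][4]>=amin]
E
python3 - <<'E'
from h import *
im=camera("top")
for l,st,c in blobs(redmask(im)):
    r=cv2.minAreaRect(np.argwhere(l)[:,::-1].astype(np.float32));print(st,c,r)
    P=cv2.boxPoints(r);print([ray("top",p,312).round(0) for p in P], ray("top",r[0],312))
crop=im[110:270,50:250];cv2.imwrite("pics/c.png",cv2.cvtColor(cv2.resize(crop,None,fx=3.7,fy=3.7,interpolation=2),cv2.COLOR_RGB2BGR))
E
```

```text
[90 77 16 10 66] [99.42424242 83.25757576] ((98.50001525878906, 83.50000762939453), (6.7082037925720215, 15.652474403381348), 63.43495178222656)
[array([777., 239., 312.]), array([794., 207., 312.]), array([780., 200., 312.]), array([763., 231., 312.])] [778.45967602 219.40873099 312.        ]
[461 138  19   9 165] [470.23636364 141.85454545] ((470.0, 142.0), (8.0, 18.0), 90.0)
[array([ 671., -615.,  312.]), array([ 672., -656.,  312.]), array([ 654., -655.,  312.]), array([ 653., -614.,  312.])] [ 662.31043439 -635.02661916  312.        ]
[184 181  10  46 248] [188.71774194 202.48790323] ((188.63497924804688, 203.52435302734375), (45.2994384765625, 6.651900291442871), 86.18592071533203)
[array([557.,  16., 312.]), array([559.,   1., 312.]), array([457.,  -9., 312.]), array([456.,   5., 312.])] [506.99987853   3.05174018 312.        ]
```

View pics/c.png

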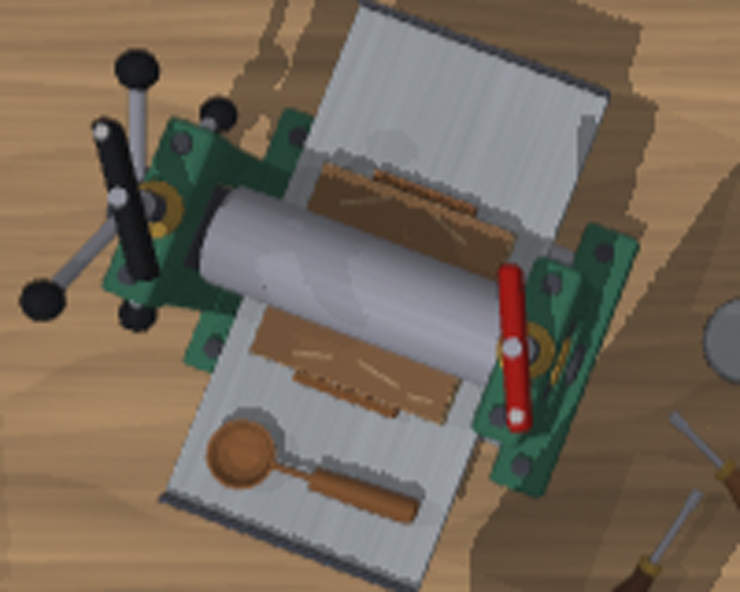

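The bar's middle is at about (507, 3) and its yaw is about 0.10. The white dot is on the near end, at crop (515,415). I'll grasp with yaw ≈ 0.10+π so joint 6 has more than 4 rad of clockwise travel.

Call:
carry_out(slide=[[0.2,0.2,0.55],[0.52,0.72,0.55],[0.52,0.72,0.55],[0.52,0.72,0.55],[0.52,0.72,0.55],[0.52,0.72,0.55],[0.52,0.72,0.55],[0.52,0.72,0.55],[0.52,0.72,0.55],[0.52,0.72,0.55]], dr=[[0,0,0.16],[0,0,0.16],[0,0,0.16],[0,0,0.16],[0,0,0.16],[0,0,0.16],[0,0,0.16],[0,0,0.16],[0,0,0.16],[0,0,0.16]], gripper=[100,100,100,100,100,100,100,100,100,100])

```text
clock: 0.98
eef_pos: [253.6, -355.9, 439.9]
eef_rot: [-3.141, -0.0, 1.229]
wrist_force: [0.2, 0.1, -0.1]
finger_gap: 94.0
finger_force: 0.0
```

Call:
carry_out(slide=[[0.5,0.72,0],[0.5,0.72,0],[0.5,0.72,0],[0.5,0.72,0],[0.5,0.72,0],[0.5,0.72,0],[0.5,0.72,0],[0.5,0.72,0],[0.5,0.72,0],[0.5,0.72,0]], dr=[[0,0,0.16],[0,0,0.16],[0,0,0.16],[0,0,0.16],[0,0,0.16],[0,0,0.16],[0,0,0.16],[0,0,0.16],[0,0,0.16],[0,0,0.16]], gripper=[100,100,100,100,100,100,100,100,100,100])

```text
clock: 1.82
eef_pos: [378.6, -176.4, 439.7]
eef_rot: [-3.141, -0.001, 2.23]
wrist_force: [-0.5, -0.3, 0.5]
finger_gap: 93.6
finger_force: 0.0
```

Call:
carry_out(slide=[[0.514,0.718,0],[0.514,0.718,0],[0.514,0.718,0],[0.514,0.718,0],[0.514,0.718,0],[0.514,0.718,0],[0.514,0.718,0],[0.514,0.718,0],[0.514,0.718,0],[0.514,0.718,0]], dr=[[0,0,0.161],[0,0,0.161],[0,0,0.161],[0,0,0.161],[0,0,0.161],[0,0,0.161],[0,0,0.161],[0,0,0.161],[0,0,0.161],[0,0,0.161]], gripper=[100,100,100,100,100,100,100,100,100,100])

```text
clock: 2.65
eef_pos: [507.2, 3.1, 439.9]
eef_rot: [3.141, -0.0, -3.042]
wrist_force: [-0.0, -0.4, 0.6]
finger_gap: 94.2
finger_force: 0.0
```

```bash
python3 - <<'E'
from h import *
s=read_state();print(s["joints"],s["eef_pos"],s["eef_rot"],s["moment"])
m=camera_model("wrist");im=camera("wrist");d=im.copy()
for l,st,c in blobs(redmask(im)):
    r=cv2.minAreaRect(np.argwhere(l)[:,::-1].astype(np.float32));print(st,r)
    print([ray("wrist",p,312,m).round(0) for p in cv2.boxPoints(r)], ray("wrist",r[0],312,m))
cv2.imwrite("pics/d.png",cv2.cvtColor(d,cv2.COLOR_RGB2BGR))
E
```

```text
[-6.60901985e-02  1.36032143e-01  1.40630775e+00  3.64299963e-05
  1.59974193e+00 -1.73642182e+00] [507.23777108   3.11406837 439.89530587] [ 3.14147609e+00 -4.76471652e-04 -3.04205628e+00] [ 0.06098409 -0.14270334  0.01412195]
[ 246  138   20   74 1090] ((255.5, 174.5), (73.0, 19.0), 90.0)
[array([455.,  -4., 312.]), array([454.,   8., 312.]), array([504.,  14., 312.]), array([505.,   0., 312.])] [478.97229287   4.36327741 312.        ]
[246 218  18  61 967] ((254.5, 248.0), (60.0, 17.0), 90.0)
[array([511.,   1., 312.]), array([509.,  13., 312.]), array([556.,  18., 312.]), array([557.,   5., 312.])] [532.68518234   9.12174971 312.        ]
```

View pics/d.png

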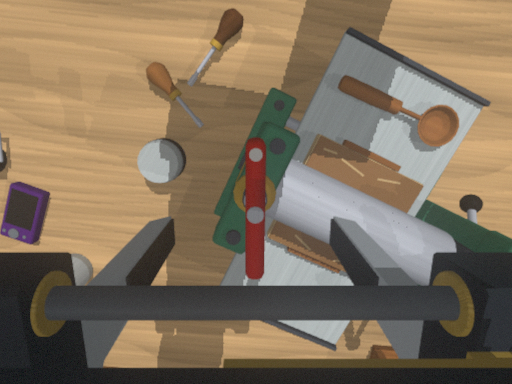

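The wrist view shows the bar upright in the picture, with its hub at (255,215) and the dot at (255,155), so the yaw matches. The bar's middle comes out at about (506.7, 6), so I'll shift slightly in y, go down and close.

Call:
carry_out(slide=[[0,0.012,-0.1],[0,0.012,-0.2],[0,0.012,-0.252],[0,0.012,-0.252],[0,0.012,-0.252],[0,0.012,-0.252]], dr=[[0,0,0],[0,0,0],[0,0,0],[0,0,0],[0,0,0],[0,0,0]], gripper=[100,100,100,100,100,100])

```text
clock: 3.2
eef_pos: [507.4, 6.3, 378.4]
eef_rot: [-3.141, 0.002, -3.037]
wrist_force: [-0.3, -0.2, 0.4]
finger_gap: 94.2
finger_force: 0.0
```

Call:
carry_out(slide=[[0,0,0],[0,0,0],[0,0,0],[0,0,0],[0,0,0],[0,0,0],[0,0,0],[0,0,0],[0,0,0],[0,0,0]], dr=[[0,0,0],[0,0,0],[0,0,0],[0,0,0],[0,0,0],[0,0,0],[0,0,0],[0,0,0],[0,0,0],[0,0,0]], gripper=[60,40,25,20,10,5,0,0,0,0], newtons=40)

```text
clock: 4.03
eef_pos: [507.2, 6.6, 377.1]
eef_rot: [-3.142, -0.0, -3.034]
wrist_force: [-0.4, 0.5, 0.8]
finger_gap: 31.0
finger_force: 0.0
```

```bash
python3 - <<'E'
from h import *
s=read_state();print([ (k,np.round(s[k],3)) for k in s])
E
```

```text
[('clock', np.float64(4.033)), ('joints', array([-0.059,  0.155,  1.525, -0.   ,  1.461, -1.737])), ('qd', array([-0.002,  0.   , -0.001, -0.001, -0.001,  0.001])), ('effort', array([ 4.0000e-03, -4.6007e+01, -3.6650e+01, -2.8000e-02,  7.2000e-02,
        1.0000e-03])), ('eef_pos', array([507.162,   6.597, 377.135])), ('eef_rot', array([-3.142, -0.   , -3.034])), ('wrist_force', array([-0.371,  0.45 ,  0.807])), ('moment', array([ 0.068, -0.127, -0.007])), ('finger_force', np.float64(0.0)), ('finger_gap', np.float64(31.043))]
```

Call:
carry_out(slide=[[0,0,0],[0,0,0],[0,0,0],[0,0,0],[0,0,0],[0,0,0],[0,0,0],[0,0,0]], dr=[[0,0,0],[0,0,0],[0,0,0],[0,0,0],[0,0,0],[0,0,0],[0,0,0],[0,0,0]], gripper=[0,0,0,0,0,0,0,0], newtons=40)

```text
clock: 4.7
eef_pos: [507.3, 5.6, 377.2]
eef_rot: [-3.139, 0.0, -3.035]
wrist_force: [2.1, -8.9, -0.5]
finger_gap: 13.8
finger_force: 40.0
```

```bash
cat > st.py <<'E'
from cell import *
s=read_state();print(round(s["clock"],2),"F",s["wrist_force"].round(2),"M",s["moment"].round(3),"yaw",s["eef_rot"][2].round(4),"q6",s["joints"][5].round(4),s["eef_pos"].round(1),"e6",s["effort"][5].round(3),s["finger_gap"].round(1),s["finger_force"].round(1))
E
python3 st.py
```

```text
Traceback (most recent call last):
  File "st.py", line 2, in <module>
    s=read_state();print(round(s["clock"],2),"F",s["wrist_force"].round(2),"M",s["moment"].round(3),"yaw",s["eef_rot"][2].round(4),"q6",s["joints"][5].round(4),s["eef_pos"].round(1),"e6",s["effort"][5].round(3),s["finger_gap"].round(1),s["finger_force"].round(1))
                                                                                                                                                                                                                   ^^^^^^^^^^^^^^^^^^^^^
AttributeError: 'float' object has no attribute 'round'
```

Closing on the bar gave a side pull of 9 N, so the bar sits about 1 mm towards −y. I'll shift to relieve it.

Call:
carry_out(slide=[[0,-0.004,0],[0,-0.004,0],[0,-0.004,0],[0,-0.004,0]], dr=[[0,0,0],[0,0,0],[0,0,0],[0,0,0]], gripper=[0,0,0,0])

```text
clock: 5.03
eef_pos: [507.3, 5.4, 377.2]
eef_rot: [-3.141, 0.0, -3.034]
wrist_force: [4.5, -4.5, -0.7]
finger_gap: 13.6
finger_force: 40.0
```

```bash
sed -i '2d' st.py; cat >> st.py <<'E'
import numpy as np
s=read_state()
for k in ("clock","wrist_force","moment","eef_rot","joints","eef_pos","finger_gap","finger_force"): print(k[:6],np.round(s[k],4).tolist(),end=" ")
E
python3 st.py
```

```text
clock 5.0333 wrist_ [4.4759, -4.5244, -0.6582] moment [-0.5253, -0.7549, -0.0793] eef_ro [-3.1411, 0.0004, -3.0343] joints [-0.0614, 0.1552, 1.5253, -0.0005, 1.4605, -1.7394] eef_po [507.2933, 5.4275, 377.184] finger 13.6268 finger 39.9997
```

Call:
carry_out(slide=[[0,-0.002,0],[0,-0.002,0],[0,-0.002,0],[0,-0.002,0],[0,-0.002,0],[0,-0.002,0],[0,-0.002,0],[0,-0.002,0],[0,-0.002,0],[0,-0.002,0]], dr=[[0,0,-0.01],[0,0,-0.02],[0,0,-0.03],[0,0,-0.04],[0,0,-0.05],[0,0,-0.06],[0,0,-0.07],[0,0,-0.07],[0,0,-0.07],[0,0,-0.07]], gripper=[0,0,0,0,0,0,0,0,0,0])

```text
clock: 5.87
eef_pos: [507.3, 5.0, 377.2]
eef_rot: [-3.141, 0.001, 2.812]
wrist_force: [3.0, -3.8, -0.7]
finger_gap: 14.0
finger_force: 40.0
```

```bash
python3 st.py
```

```text
clock 5.8667 wrist_ [2.9981, -3.8025, -0.6719] moment [-0.625, -0.7902, 0.0421] eef_ro [-3.1414, 0.0005, 2.8117] joints [-0.0622, 0.1552, 1.5254, -0.0003, 1.4606, -1.3031] eef_po [507.2651, 5.0013, 377.203] finger 13.9784 finger 40.0001
```

Call:
carry_out(slide=[[0.001,-0.002,0],[0.001,-0.002,0],[0.001,-0.002,0],[0.001,-0.002,0],[0.001,-0.002,0],[0.001,-0.002,0],[0.001,-0.002,0],[0.001,-0.002,0],[0.001,-0.002,0],[0.001,-0.002,0]], dr=[[0,0,-0.01],[0,0,-0.02],[0,0,-0.03],[0,0,-0.04],[0,0,-0.05],[0,0,-0.06],[0,0,-0.07],[0,0,-0.07],[0,0,-0.07],[0,0,-0.07]], gripper=[0,0,0,0,0,0,0,0,0,0])

```text
clock: 6.7
eef_pos: [507.3, 4.6, 377.2]
eef_rot: [-3.141, -0.0, 2.372]
wrist_force: [-2.6, -2.6, 1.8]
finger_gap: 13.8
finger_force: 40.0
```

```bash
python3 st.py
```

```text
clock 6.7 wrist_ [-2.5618, -2.5513, 1.7519] moment [-0.56, 0.1931, 0.08] eef_ro [-3.1412, -0.0003, 2.3725] joints [-0.0631, 0.1555, 1.525, -0.0001, 1.4615, -0.8648] eef_po [507.2582, 4.5912, 377.1751] finger 13.8067 finger 40.0009
```

Call:
carry_out(slide=[[0,-0.001,0],[0,-0.001,0],[0,-0.001,0],[0,-0.001,0],[0,-0.001,0]], dr=[[0,0,-0.007],[0,0,-0.014],[0,0,-0.02],[0,0,-0.02],[0,0,-0.02]], gripper=[0,0,0,0,0])

```text
clock: 7.12
eef_pos: [507.2, 4.4, 377.1]
eef_rot: [-3.141, -0.001, 2.246]
wrist_force: [-4.1, -2.0, 1.1]
finger_gap: 13.6
finger_force: 40.0
```

```bash
python3 st.py
```

```text
clock 7.1167 wrist_ [-4.066, -2.036, 1.0878] moment [-0.3455, 0.5865, 0.062] eef_ro [-3.1411, -0.0005, 2.2464] joints [-0.0635, 0.1556, 1.525, 0.0001, 1.4617, -0.7391] eef_po [507.2309, 4.4204, 377.1495] finger 13.6328 finger 40.0014
```

Call:
carry_out(slide=[[-0.002,-0.001,0],[-0.002,-0.001,0],[-0.002,-0.001,0],[-0.002,-0.001,0],[-0.002,-0.001,0]], dr=[[0,0,-0.007],[0,0,-0.014],[0,0,-0.02],[0,0,-0.02],[0,0,-0.02]], gripper=[0,0,0,0,0])

```text
clock: 7.53
eef_pos: [507.0, 4.3, 377.2]
eef_rot: [3.141, -0.0, 2.121]
wrist_force: [-0.2, 1.6, 1.6]
finger_gap: 14.0
finger_force: 40.0
```

```bash
python3 st.py
```

```text
clock 7.5333 wrist_ [-0.2015, 1.6193, 1.5584] moment [0.1079, -0.1311, 0.0427] eef_ro [3.1411, -0.0002, 2.1209] joints [-0.0639, 0.1546, 1.5261, 0.0005, 1.4606, -0.6141] eef_po [506.9876, 4.303, 377.1772] finger 13.9674 finger 40.0012
```

Well centred, and the moment is still the free-turning one. I'll keep stepping.

Call:
carry_out(slide=[[0,0,0],[0,0,0],[0,0,0],[0,0,0],[0,0,0]], dr=[[0,0,-0.007],[0,0,-0.014],[0,0,-0.02],[0,0,-0.02],[0,0,-0.02]], gripper=[0,0,0,0,0])

```text
clock: 7.95
eef_pos: [506.9, 4.2, 377.2]
eef_rot: [3.141, -0.0, 1.995]
wrist_force: [-1.3, -0.1, 1.7]
finger_gap: 13.7
finger_force: 40.0
```

```bash
python3 st.py
```

```text
clock 7.95 wrist_ [-1.2861, -0.0632, 1.7353] moment [0.2039, 0.0339, 0.0389] eef_ro [3.1414, -0.0003, 1.9952] joints [-0.064, 0.1545, 1.5262, 0.0004, 1.4609, -0.4885] eef_po [506.9185, 4.2397, 377.1796] finger 13.7325 finger 40.0012
```

Call:
carry_out(slide=[[0,0,0],[0,0,0],[0,0,0],[0,0,0],[0,0,0]], dr=[[0,0,-0.007],[0,0,-0.014],[0,0,-0.02],[0,0,-0.02],[0,0,-0.02]], gripper=[0,0,0,0,0])

```text
clock: 8.37
eef_pos: [506.9, 4.2, 377.2]
eef_rot: [-3.141, -0.0, 1.87]
wrist_force: [-2.4, 0.5, 1.8]
finger_gap: 13.6
finger_force: 40.0
```

```bash
python3 st.py
```

```text
clock 8.3667 wrist_ [-2.3866, 0.4899, 1.8271] moment [0.1622, 0.3036, 0.072] eef_ro [-3.1415, -0.0003, 1.8696] joints [-0.0641, 0.1545, 1.5262, 0.0002, 1.4611, -0.3629] eef_po [506.8539, 4.1928, 377.1613] finger 13.6343 finger 40.0013
```

Call:
carry_out(slide=[[-0.001,0,0],[-0.001,0,0],[-0.001,0,0],[-0.001,0,0],[-0.001,0,0]], dr=[[0,0,-0.007],[0,0,-0.014],[0,0,-0.02],[0,0,-0.02],[0,0,-0.02]], gripper=[0,0,0,0,0])

```text
clock: 8.78
eef_pos: [506.7, 4.2, 377.2]
eef_rot: [3.141, -0.0, 1.744]
wrist_force: [-1.4, 1.1, 1.0]
finger_gap: 13.9
finger_force: 40.0
```

```bash
python3 st.py
```

```text
clock 8.7833 wrist_ [-1.4014, 1.0985, 1.0452] moment [0.2599, 0.1199, 0.056] eef_ro [3.1414, -0.0001, 1.7439] joints [-0.0642, 0.154, 1.5268, 0.0002, 1.4607, -0.2372] eef_po [506.6938, 4.1508, 377.1826] finger 13.9153 finger 40.0013
```

Call:
carry_out(slide=[[0,0,0],[0,0,0],[0,0,0],[0,0,0],[0,0,0]], dr=[[0,0,-0.007],[0,0,-0.014],[0,0,-0.02],[0,0,-0.02],[0,0,-0.02]], gripper=[0,0,0,0,0])

```text
clock: 9.2
eef_pos: [506.6, 4.1, 377.2]
eef_rot: [-3.142, -0.0, 1.618]
wrist_force: [-3.1, 1.8, 2.5]
finger_gap: 13.5
finger_force: 40.0
```

```bash
python3 st.py
```

```text
clock 9.2 wrist_ [-3.1496, 1.8252, 2.4797] moment [0.1972, 0.2893, 0.0655] eef_ro [-3.1415, -0.0001, 1.6182] joints [-0.0642, 0.1539, 1.5269, 0.0001, 1.4609, -0.1116] eef_po [506.6249, 4.1394, 377.1903] finger 13.4676 finger 40.0014
```

Call:
carry_out(slide=[[-0.001,0,0],[-0.001,0,0],[-0.001,0,0],[-0.001,0,0],[-0.001,0,0]], dr=[[0,0,-0.007],[0,0,-0.014],[0,0,-0.02],[0,0,-0.02],[0,0,-0.02]], gripper=[0,0,0,0,0])

```text
clock: 9.62
eef_pos: [506.4, 4.1, 377.1]
eef_rot: [3.142, -0.0, 1.493]
wrist_force: [-1.4, 1.3, 1.6]
finger_gap: 13.9
finger_force: 40.0
```

```bash
python3 st.py
```

```text
clock 9.6167 wrist_ [-1.3687, 1.2869, 1.6055] moment [0.2268, 0.1493, 0.0456] eef_ro [3.1415, -0.0001, 1.4925] joints [-0.0642, 0.1534, 1.5275, 0.0001, 1.4606, 0.014] eef_po [506.4371, 4.1282, 377.1444] finger 13.8595 finger 40.0014
```

Call:
carry_out(slide=[[0,0,0],[0,0,0],[0,0,0],[0,0,0],[0,0,0]], dr=[[0,0,-0.007],[0,0,-0.014],[0,0,-0.02],[0,0,-0.02],[0,0,-0.02]], gripper=[0,0,0,0,0])

```text
clock: 10.03
eef_pos: [506.4, 4.2, 377.2]
eef_rot: [-3.141, -0.0, 1.367]
wrist_force: [-2.4, 1.9, 2.5]
finger_gap: 13.6
finger_force: 40.0
```

```bash
python3 st.py
```

```text
clock 10.0333 wrist_ [-2.3893, 1.8622, 2.4847] moment [0.2162, 0.427, 0.0544] eef_ro [-3.1415, -0.0001, 1.3669] joints [-0.0642, 0.1533, 1.5275, 0.0001, 1.4608, 0.1397] eef_po [506.3733, 4.1559, 377.1805] finger 13.5702 finger 40.0015
```

Call:
carry_out(slide=[[0,0,0],[0,0,0],[0,0,0],[0,0,0],[0,0,0]], dr=[[0,0,-0.007],[0,0,-0.014],[0,0,-0.02],[0,0,-0.02],[0,0,-0.02]], gripper=[0,0,0,0,0])

```text
clock: 10.45
eef_pos: [506.3, 4.1, 377.2]
eef_rot: [-3.141, -0.0, 1.241]
wrist_force: [-4.6, 2.2, 2.7]
finger_gap: 13.6
finger_force: 40.0
```

```bash
python3 st.py
```

```text
clock 10.45 wrist_ [-4.6172, 2.2129, 2.6574] moment [0.3324, 0.7363, 0.0795] eef_ro [-3.1412, -0.0, 1.2413] joints [-0.0642, 0.1533, 1.5276, 0.0001, 1.4611, 0.2653] eef_po [506.2974, 4.1455, 377.1752] finger 13.6431 finger 40.0015
```

Call:
carry_out(slide=[[-0.002,0,0],[-0.002,0,0],[-0.002,0,0],[-0.002,0,0],[-0.002,0,0]], dr=[[0,0,-0.007],[0,0,-0.014],[0,0,-0.02],[0,0,-0.02],[0,0,-0.02]], gripper=[0,0,0,0,0])

```text
clock: 10.87
eef_pos: [506.0, 4.2, 377.2]
eef_rot: [3.141, -0.0, 1.116]
wrist_force: [-0.6, 2.7, 2.6]
finger_gap: 14.0
finger_force: 40.0
```

```bash
python3 st.py
```

```text
clock 10.8667 wrist_ [-0.5788, 2.7405, 2.5691] moment [0.4458, 0.0491, 0.0654] eef_ro [3.1412, -0.0003, 1.1158] joints [-0.0642, 0.1523, 1.5287, 0.0002, 1.4601, 0.3907] eef_po [506.0359, 4.1748, 377.1842] finger 13.9983 finger 40.0014
```

Call:
carry_out(slide=[[0,0,0],[0,0,0],[0,0,0],[0,0,0],[0,0,0]], dr=[[0,0,-0.007],[0,0,-0.014],[0,0,-0.02],[0,0,-0.02],[0,0,-0.02]], gripper=[0,0,0,0,0])

```text
clock: 11.28
eef_pos: [506.0, 4.2, 377.2]
eef_rot: [3.142, -0.0, 0.99]
wrist_force: [-1.3, 3.8, 2.2]
finger_gap: 13.5
finger_force: 40.0
```

```bash
python3 st.py
```

```text
clock 11.2833 wrist_ [-1.2955, 3.7658, 2.2036] moment [0.5492, 0.1027, 0.0683] eef_ro [3.1416, -0.0003, 0.9901] joints [-0.0642, 0.1523, 1.5288, 0.0002, 1.4604, 0.5165] eef_po [505.9638, 4.1996, 377.1635] finger 13.4911 finger 40.0015
```

Call:
carry_out(slide=[[0,0.001,0],[0,0.001,0],[0,0.001,0],[0,0.001,0],[0,0.001,0]], dr=[[0,0,-0.007],[0,0,-0.014],[0,0,-0.02],[0,0,-0.02],[0,0,-0.02]], gripper=[0,0,0,0,0])

```text
clock: 11.7
eef_pos: [505.9, 4.3, 377.2]
eef_rot: [3.142, 0.0, 0.864]
wrist_force: [-2.4, 2.5, 2.0]
finger_gap: 13.6
finger_force: 40.0
```

```bash
python3 st.py
```

```text
clock 11.7 wrist_ [-2.3519, 2.4611, 1.961] moment [0.3255, 0.3307, 0.0735] eef_ro [3.1416, 0.0001, 0.8643] joints [-0.0638, 0.1522, 1.5289, -0.0001, 1.4605, 0.6427] eef_po [505.8912, 4.3408, 377.1622] finger 13.5652 finger 40.0049
```

Call:
carry_out(slide=[[-0.001,0.001,0],[-0.001,0.001,0],[-0.001,0.001,0],[-0.001,0.001,0],[-0.001,0.001,0]], dr=[[0,0,-0.007],[0,0,-0.014],[0,0,-0.02],[0,0,-0.02],[0,0,-0.02]], gripper=[0,0,0,0,0])

```text
clock: 12.12
eef_pos: [505.7, 4.5, 377.2]
eef_rot: [3.141, 0.0, 0.739]
wrist_force: [0.1, 0.0, 1.9]
finger_gap: 13.5
finger_force: 40.1
```

```bash
python3 st.py
```

```text
clock 12.1167 wrist_ [0.1378, 0.0333, 1.8567] moment [-0.0412, 0.0452, 0.4591] eef_ro [3.1411, 0.0001, 0.7387] joints [-0.0635, 0.1517, 1.5294, -0.0004, 1.4602, 0.7687] eef_po [505.7492, 4.4605, 377.1658] finger 13.5452 finger 40.1207
```

The screw has bottomed: 0.46 N m at yaw 0.739, which puts first bearing at yaw ≈ 0.865. I'll hold briefly, then back off to yaw ≈ 2.436 (97°).

Call:
carry_out(slide=[[0,0,0],[0,0,0],[0,0,0],[0,0,0.0],[0,0,0.0],[0,0,0.0],[0,0,0.0],[0,0,0.0],[0,0,0.0],[0,0,0.0]], dr=[[0,0,0],[0,0,0],[0,0,0.015],[0,0,0.03],[0,0,0.045],[0,0,0.06],[0,0,0.075],[0,0,0.09],[0,0,0.1],[0,0,0.1]], gripper=[0,0,0,0,0,0,0,0,0,0])

```text
clock: 12.95
eef_pos: [506.1, 4.3, 377.2]
eef_rot: [3.14, 0.0, 1.368]
wrist_force: [5.1, -2.0, 0.3]
finger_gap: 13.8
finger_force: 40.0
```

```bash
python3 st.py
```

```text
clock 12.95 wrist_ [5.0958, -1.9877, 0.3221] moment [-0.4122, -1.138, -0.0651] eef_ro [3.14, 0.0002, 1.3676] joints [-0.0638, 0.152, 1.5291, -0.0005, 1.459, 0.1395] eef_po [506.0794, 4.2534, 377.1968] finger 13.7588 finger 40.0015
```

Call:
carry_out(slide=[[0.002,0,0],[0.002,0,0],[0.002,0,0],[0.002,0,0.0],[0.002,0,0.0],[0.002,0,0.0],[0.002,0,0.0],[0.002,0,0.0],[0.002,0,0.0],[0.002,0,0.0]], dr=[[0,0,0.018],[0,0,0.036],[0,0,0.054],[0,0,0.072],[0,0,0.09],[0,0,0.108],[0,0,0.126],[0,0,0.144],[0,0,0.16],[0,0,0.17]], gripper=[0,0,0,0,0,0,0,0,0,0])

```text
clock: 13.78
eef_pos: [506.8, 4.5, 377.2]
eef_rot: [3.14, 0.002, 2.437]
wrist_force: [8.4, 0.4, -1.7]
finger_gap: 13.6
finger_force: 40.0
```

Call:
carry_out(slide=[[0.001,0,0],[0.001,0,0],[0.001,0,0]], dr=[[0,0,0],[0,0,0],[0,0,0]], gripper=[0,0,0])

```text
clock: 14.03
eef_pos: [506.9, 4.5, 377.2]
eef_rot: [3.14, 0.001, 2.431]
wrist_force: [7.3, -0.1, 0.7]
finger_gap: 13.8
finger_force: 40.0
```

```bash
python3 st.py
```

```text
clock 14.0333 wrist_ [7.2589, -0.114, 0.7441] moment [0.1837, -1.373, -0.0838] eef_ro [3.1403, 0.0013, 2.4311] joints [-0.0634, 0.1538, 1.527, 0.0003, 1.459, -0.9237] eef_po [506.9117, 4.5363, 377.1832] finger 13.8401 finger 40.0015
```

Position reached (yaw 2.431). I'll relieve the side force, open and lift straight up.

Call:
carry_out(slide=[[0.002,0,0],[0.002,0,0],[0.002,0,0],[0.002,0,0],[0.002,0,0],[0.002,0,0],[0.002,0,0],[0.002,0,0],[0.002,0,0],[0.002,0,0]], dr=[[0,0,0],[0,0,0],[0,0,0],[0,0,0],[0,0,0],[0,0,0],[0,0,0],[0,0,0],[0,0,0],[0,0,0]], gripper=[0,0,100,100,100,100,100,100,100,100])

```text
clock: 14.87
eef_pos: [506.9, 4.6, 377.1]
eef_rot: [-3.142, -0.0, 2.432]
wrist_force: [-0.1, -0.5, -0.3]
finger_gap: 63.7
finger_force: 0.0
```

Call:
carry_out(slide=[[0,0,0],[0,0,0.05],[0,0,0.15],[0,0,0.28],[0,0,0.28],[0,0,0.28],[0,0,0.28]], dr=[[0,0,0],[0,0,0],[0,0,0],[0,0,0],[0,0,0],[0,0,0],[0,0,0]], gripper=[100,100,100,100,100,100,100])

```text
clock: 15.45
eef_pos: [506.9, 4.6, 446.5]
eef_rot: [-3.141, -0.001, 2.432]
wrist_force: [-0.4, -0.6, 0.2]
finger_gap: 93.9
finger_force: 0.0
```

```bash
python3 st.py; python3 - <<'E'
from h import *
m=camera_model("wrist");im=camera("wrist")
for l,st,c in blobs(redmask(im)): 
    r=cv2.minAreaRect(np.argwhere(l)[:,::-1].astype(np.float32));print(st,r,[ray("wrist",p,312,m).round(0)[:2] for p in cv2.boxPoints(r)])
u=np.array([ray("wrist",p,312,m) for p in np.argwhere(redmask(im)[100:300,200:310])[:,::-1]+[200,100]])[:,:2]
w,v=np.linalg.eigh(np.cov(u.T));print("bar yaw",np.arctan2(v[1,1],v[0,1]),u.mean(0))
cv2.imwrite("pics/e.png",cv2.cvtColor(im,cv2.COLOR_RGB2BGR))
E
```

```text
clock 15.45 wrist_ [-0.3756, -0.565, 0.2392] moment [-0.0312, -0.1819, -0.0385] eef_ro [-3.1412, -0.0006, 2.4322] joints [-0.0632, 0.1344, 1.3935, -0.0, 1.6144, -0.9246] eef_po [506.8758, 4.607, 446.4571] finger 93.8997 finger 0.0 [ 244  137   19   72 1009] ((253.0, 172.5), (71.0, 18.0), 90.0) [array([463.,  37.]), array([471.,  46.]), array([510.,  14.]), array([501.,   4.])]
[243 216  19  58 943] ((251.4898681640625, 244.45533752441406), (17.84004020690918, 57.319183349609375), 1.2730300426483154) [array([539., -31.]), array([505.,  -0.]), array([514.,   9.]), array([548., -21.])]
bar yaw 2.4186021082747025 [506.56947414   6.95469746]
```

View pics/e.png

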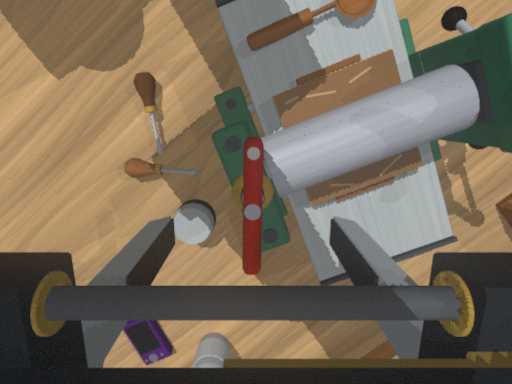

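The wrist view shows the red bar released, with its hub at (252,212) and the dot at (253,153). Its yaw of about 2.42 is roughly 89° back from first bearing, and nothing else has moved.

```bash
python3 -c "
from cell import *
print(sign_off())"
```

```text
the job is handed in; nothing more can be done
None
```

The job is handed in, but no verdict came back: the red screw bottomed at about 0.46 N m (a little over the 0.25–0.4 firm-stop range, under the 0.8 bruise limit), was backed off about 89° and let go, with nothing else seen to move.

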